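# Open the water to the can

## Task

Let the water through to the watering can at the tap stand: with the fingertips, push over the toggle lever of the outlet that stands above the watering can until it snaps open towards the outlet side, and after that push over the main toggle lever in the middle of the crossbar in the same way. Leave the other outlet's lever shut, do not pick up or shift anything on the ledge, and finish with the hand clear of everything.

Things in the scene. Friction and masses are not known exactly. Their poses are not given: they have to be found in the camera images.
- stand: Tap stand fixed to the ledge: steel riser with a level crossbar pipe (300 mm long, 26 thick, centre 195 mm up). Three brass valves with equal toggle levers on top: main in the middle, outlets 130 mm to either side, whose spouts reach 85 mm to stand +x and turn down. Origin: centre of the foot, on the ledge; x to the spout side (away from the robot, turned up to 0.35 rad), y left along the crossbar, z up.
- lever_left (a joint): Left (stand +y) outlet's toggle: flat black paddle 22 mm wide, 6 thick, 26 mm disc end; hinged along stand y. rad: 0 shut (leans 0.6 rad from upright to stand -x, the robot's side), 0.6 upright, 1.2 open (leans 0.6 rad to stand +x, the outlets' side). A spring drives it away from upright, so it snaps home by itself once past it; pushing it off its stop takes about 10 N at 40 mm from the hinge, 6 N near the tip.
- lever_right (a joint): Right (stand -y) outlet's toggle: flat black paddle 22 mm wide, 6 thick, 26 mm disc end; hinged along stand y. rad: 0 shut (leans 0.6 rad from upright to stand -x, the robot's side), 0.6 upright, 1.2 open (leans 0.6 rad to stand +x, the outlets' side). A spring drives it away from upright, so it snaps home by itself once past it; pushing it off its stop takes about 10 N at 40 mm from the hinge, 6 N near the tip.
- lever_main (a joint): Main (middle) toggle: flat black paddle 22 mm wide, 6 thick, 26 mm disc end; hinged along stand y. rad: 0 shut (leans 0.6 rad from upright to stand -x, the robot's side), 0.6 upright, 1.2 open (leans 0.6 rad to stand +x, the outlets' side). A spring drives it away from upright, so it snaps home by itself once past it; pushing it off its stop takes about 10 N at 40 mm from the hinge, 6 N near the tip.
- lever_left_tip (a point): Lever left: tip of the paddle, on its centre line, 75 mm from the hinge; the free paddle runs from 20 to 75 mm from the hinge. When shut the tip lies 42 mm to stand -x of the hinge and 62 mm above it (292 mm above the ledge); upright it is 305 mm above the ledge.
- lever_right_tip (a point): Lever right: tip of the paddle, on its centre line, 75 mm from the hinge; the free paddle runs from 20 to 75 mm from the hinge. When shut the tip lies 42 mm to stand -x of the hinge and 62 mm above it (292 mm above the ledge); upright it is 305 mm above the ledge.
- lever_main_tip (a point): Lever main: tip of the paddle, on its centre line, 75 mm from the hinge; the free paddle runs from 20 to 75 mm from the hinge. When shut the tip lies 42 mm to stand -x of the hinge and 62 mm above it (292 mm above the ledge); upright it is 305 mm above the ledge.
- lever_left_hinge (a point): Lever left: Hinge point of that lever, fixed, 230 mm above the ledge; axes as the stand's. The brass valve body and cheeks around it reach up to 10 mm above the hinge line, and 21 mm to either side in stand x below it.
- lever_right_hinge (a point): Lever right: Hinge point of that lever, fixed, 230 mm above the ledge; axes as the stand's. The brass valve body and cheeks around it reach up to 10 mm above the hinge line, and 21 mm to either side in stand x below it.
- lever_main_hinge (a point): Lever main: Hinge point of that lever, fixed, 230 mm above the ledge; axes as the stand's. The brass valve body and cheeks around it reach up to 10 mm above the hinge line, and 21 mm to either side in stand x below it.
- outlet_left (a point): Mouth of the left outlet (26 mm wide), centre of its lower end, 143 mm above the ledge.
- outlet_right (a point): Mouth of the right outlet (26 mm wide), centre of its lower end, 143 mm above the ledge.
- can: Green plastic watering can, loose, standing upright under one of the two outlets: round open body 110 mm wide and 115 mm tall, a spout that reaches 165 mm from its axis along its own +x and 140 mm high, a handle on the -x side out to 100 mm. Origin: centre of the underside. Within 15 mm of straight below the outlet. Not to be moved.
- pot: Terracotta flower pot, loose, standing upright under the other outlet: 112 mm wide at the rim, 98 mm tall, open. Origin: centre of the underside. Not to be moved.
- nozzle: Steel spray nozzle with squeeze lever lying on the ledge between robot and stand, about 160 by 110 mm, 44 mm high. Origin on the ledge below its barrel, which runs along its x. Not to be moved.
- trowel: Plastic hand trowel lying on the ledge between robot and stand, 300 mm long along its x, 64 mm wide, 28 mm high. Origin on the ledge at its middle. Not to be moved.

How it is judged (in metres and radians):
On the way, in this order (a step that is already met when the one before it is completed fails the run):
1. the lever of the outlet above the watering can is snapped open while the main lever is still shut (((horizontal distance between can and outlet_left below 0.07 m and value of joint lever_left above 1.05 rad and value of joint lever_main below 0.3 rad and value of joint lever_right below 0.15 rad) or (horizontal distance between can and outlet_right below 0.07 m and value of joint lever_right above 1.05 rad and value of joint lever_main below 0.3 rad and value of joint lever_left below 0.15 rad))), for 0.1 s.
2. then the main lever is snapped open (value of joint lever_main above 1.05 rad), for 0.1 s.
At the end, for the whole second after the job is handed in: The main lever and the lever of the outlet above the watering can are open (joint above 1.05 rad), the other outlet's lever is shut (below 0.15 rad), and can, pot, nozzle and trowel are within 25 mm of where they stood, can and pot upright within 0.2 rad (((horizontal distance between can and outlet_left below 0.07 m and value of joint lever_left above 1.05 rad and value of joint lever_right below 0.15 rad) or (horizontal distance between can and outlet_right below 0.07 m and value of joint lever_right above 1.05 rad and value of joint lever_left below 0.15 rad)) and value of joint lever_main above 1.05 rad and distance of each of can, pot, nozzle, trowel from where it was at the start of the episode below 0.025 m and angle between each of can, pot's own z axis and vertical below 0.2 rad); the robot touches nothing.
It fails at once if the other outlet's lever (above the flower pot) is pushed past centre ((horizontal distance between can and outlet_left below 0.07 m and value of joint lever_right above 0.6 rad) or (horizontal distance between can and outlet_right below 0.07 m and value of joint lever_left above 0.6 rad)).
It fails at once if something on the ledge is lifted, shifted or knocked over (not (distance of can from where it was at the start of the episode below 0.025 m) or not (distance of pot from where it was at the start of the episode below 0.025 m) or not (distance of nozzle from where it was at the start of the episode below 0.025 m) or not (distance of trowel from where it was at the start of the episode below 0.025 m) or not (angle between can's own z axis and vertical below 0.2 rad) or not (angle between pot's own z axis and vertical below 0.2 rad)).
It also fails if it takes over 40 s, if anything falls off the work surface, if the arm or the gripper's body presses on something with over 40 N, if the wrist force passes 120 N, or if a joint passes its speed limit or range.

## Robot

A 6-joint arm with a two-finger parallel gripper is mounted at the origin on the work surface. World frame = base frame: x ahead of the robot, y to its left, z up, the work surface at z = 0. Lengths are in m, angles in degrees, forces in N, time in s.
With the tool pointing down it reaches from about 0.325 to 0.775 m from the base axis. Payload 5.5 kg.
Tool frame: the origin (TCP) lies at the centre of the arm's flange, where the gripper is bolted on; the fingertips stand 182 mm ahead of it and the grasp point (between the pads) lies 163 mm ahead of it; z points along the fingers, y is the line along which they close (so a half turn about z gives the same grasp; the last joint's range is limited). The gripper opens to 88 mm and grips with 3 to 60 N. Pads are 20 mm wide; open, the fingers measure 115 mm over their backs; the gripper's body (75 mm by 178 mm) begins 61 mm behind the grasp point.
Start: joints at [73.241, 5.22, 70.514, -0, 104.267, -3.249], TCP at [0.14, 0.583, 0.405] pointing down, gripper open.
Joint ranges: [-164.24, 164.24], [-49.07, 125.15], [9.68, 141.18], [-86.29, 266.29], [3.28, 154.24], [-151.56, 151.56]. Speed limits (degrees/s): [147.25, 147.25, 172.46, 180, 180, 180].

## Interface

Orientations are given as [roll, pitch, yaw] about the fixed x, y, z axes, in that order (R = Rz(yaw) Ry(pitch) Rx(roll)).
In Python, from station import r gives the robot as it stands. The module is installed in compiled form; this text tells all that it offers. Calls block until the motion is done:
- r.reach(position, orientation): joint-space move of the TCP to a pose.
- r.servo_line(position, rotation=None, speed=0.15): straight line of the TCP; rotation=None keeps the orientation; speed is the mean speed in m/s.
- r.move_joints(angles): joint-space move.
- r.let_go() and r.grab(squeeze=None): open the fingers fully, or close them until they stop; squeeze is the grip in N (None keeps the last).
- r.wait(seconds).
- r.inverse_kinematics(position, orientation): joint angles nearest the present ones, or None.
- r.sense(): the state.
- r.snapshot(name): name is "side" or "top" or "wrist"; returns a dict with "frame" (480x640x3 uint8, red, green, blue), "fx", "fy", "cx", "cy" (pixels), "dist_coeffs" ([k1, k2, p1, p2, k3] as OpenCV has them; the pictures are not rectified), "R" (3x3) and "t" (3): a world point X has camera coordinates R X + t. Camera axes: x right, y down, z forward; pixel columns grow to the right and rows downward; lengths in m; the calibration is good to about 2 mm. A picture is of the moment at which its call begins. There is no depth.
A pose or a line that the arm cannot do raises r.IKError and nothing moves.
- r.hand_in(): hands the job in; it is judged then, once.
The state is a dict: "clock": time; "joints": joint angles; "joint_vel": joint speeds; "joint_torque": joint torques, N m; "tcp_pos": TCP position; "orientation": TCP orientation; "contact_force": force on the tool from outside, world axes, zero at the start; "torque": the same for the moment, N m; "opening": finger opening in m; "gripper_force": force on a finger pad.
Only numpy, scipy, OpenCV 4.12 (cv2) and the standard library are available. Lean on these libraries where they do the work, as an engineer would, in place of code of your own. Each camera call takes 0.05 s, during which the arm holds its last target. There are 200 camera calls.

## Working session

There is one attempt and no reset: what is moved stays moved. The work goes in short steps, each a Python script; the robot and the scene stay as the last script left them, time stands still between calls to the robot, and variables do not carry over. Pictures are saved under pics/ and viewed, at most 10 in all, crops included, and the job is handed in when it is done.

```bash
mkdir -p pics; python3 - <<'E'
from station import r
import cv2,pickle
d={}
for n in("side","top"):
    s=r.snapshot(n);d[n]=s;cv2.imwrite(f"pics/{n}0.png",s["frame"][:,:,::-1])
    print(n,s["fx"],s["cx"],s["cy"],s["dist_coeffs"],(-s["R"].T@s["t"]),s["R"].tolist())
pickle.dump(d,open("d.pkl","wb"))
print(r.sense())
E
```

```text
side 525.3028182152602 315.43140800826694 247.51496580447147 [-0.01710558  0.          0.          0.          0.        ] [ 0.3641508  -0.79426842  0.8790022 ] [[0.9831733618212739, -0.18228709729929118, 0.011897678901919107], [-0.10834622874071169, -0.6343290568756517, -0.7654330423498268], [0.14707561090377905, 0.7512643088563739, -0.6434055508898218]]
top 493.5608952114625 319.0769827117772 234.889228614096 [-0.11960089  0.          0.          0.          0.        ] [ 0.25964166 -0.00476594  1.21603106] [[0.10548770361400536, -0.9944204022481545, 0.0006387322304903235], [-0.97118221026341, -0.10316061117213277, -0.2148557720203703], [0.21372285524510715, 0.02204431661926911, -0.9766455801623578]]
{'clock': 0.1, 'joints': array([ 7.32422908e+01,  5.25776736e+00,  7.05731748e+01, -2.19969131e-04,
        1.04266964e+02, -3.24879360e+00]), 'joint_vel': array([-0.02048789, -0.11284034, -0.16345109,  0.00291629, -0.06299301,
        0.02488148]), 'joint_torque': array([ 1.91655206e-03, -4.47856557e+01, -4.07572210e+01,  6.98833843e-02,
        2.83642800e-02, -1.29964301e-04]), 'tcp_pos': array([0.14017618, 0.58344775, 0.40364821]), 'orientation': array([-1.79902239e+02, -5.33557584e-03,  1.66491026e+02]), 'contact_force': array([ 0.4274017 , -1.60219382, -0.13288749]), 'torque': array([-0.04888073,  0.02366745, -0.00902297]), 'gripper_force': 0.0, 'opening': 0.08788367127217267}
```

View pics/side0.png

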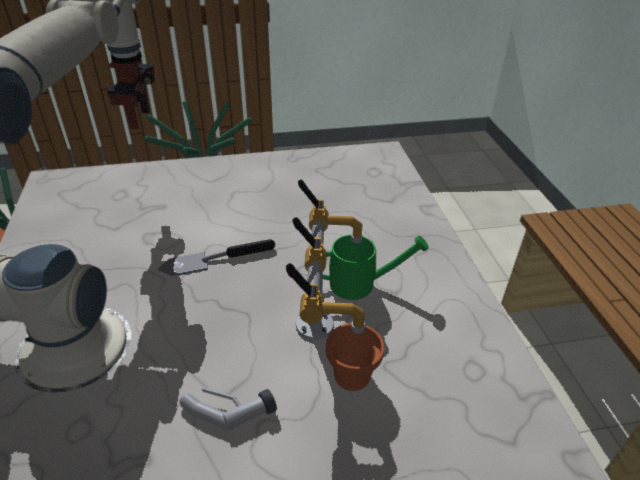

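View pics/top0.png

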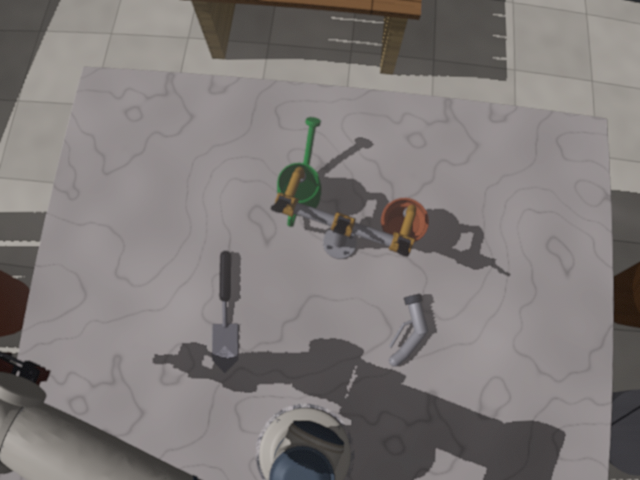

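The can is under the left outlet (side view ≈(352,265)) and the pot is under the right one. The shut lever tips in the side view are at about (302,182) left, (295,221) main and (290,267) right.

```bash
cat > h.py <<'E'
import cv2,numpy as np
def ray(s,p):
    K=np.array([[s["fx"],0,s["cx"]],[0,s["fy"],s["cy"]],[0,0,1]])
    u=cv2.undistortPoints(np.array([[p]],float),K,np.array(s["dist_coeffs"]))[0,0]
    return -s["R"].T@s["t"], s["R"].T@np.array([u[0],u[1],1])
def onz(s,p,z):
    o,d=ray(s,p); return o+d*(z-o[2])/d[2]
def proj(s,X):
    K=np.array([[s["fx"],0,s["cx"]],[0,s["fy"],s["cy"]],[0,0,1]])
    return cv2.projectPoints(np.array(X,float).reshape(-1,1,3),cv2.Rodrigues(s["R"])[0],s["t"],K,np.array(s["dist_coeffs"]))[0][:,0]
E
python3 - <<'E'
import pickle,cv2,numpy as np
from h import *
d=pickle.load(open("d.pkl","rb"))
s=d["side"];f=s["frame"]
m=(f.max(2)<45).astype(np.uint8);m[:, :280]=0;m[:,330:]=0;m[:170]=0;m[310:]=0
n,l,st,c=cv2.connectedComponentsWithStats(m)
for i in range(1,n):
    if st[i,4]<30: continue
    ys,xs=np.where(l==i);P=np.c_[xs,ys].astype(float);q=P-P.mean(0);v=np.linalg.svd(q,full_matrices=False)[2][0]
    v*=np.sign(v[1]);t=q@v;a=P.mean(0)+v*(t.min()-.5);print("side",st[i],"tip",a,"low",P.mean(0)+v*t.max(),onz(s,a,.292))
s=d["top"];f=s["frame"].astype(int)
m=((f[:,:,0]-f[:,:,2]>50)&(f[:,:,0]-f[:,:,1]<75)).astype(np.uint8)
n,l,st,c=cv2.connectedComponentsWithStats(m)
for i in range(1,n):
    if st[i,4]>40 and 140<c[i,1]<280: print("top",st[i],c[i],onz(s,c[i],.22))
a=cv2.resize(d["side"]["frame"][165:335,270:390],None,fx=3.4,fy=3.4,interpolation=2)
b=cv2.resize(d["top"]["frame"][150:270,255:435],None,fx=2.2,fy=2.2,interpolation=2)
o=np.zeros((580,800,3),np.uint8);o[:a.shape[0],:a.shape[1]]=a;o[:b.shape[0],408:408+b.shape[1]]=b[:,:392]if 0 else 0 if b.shape[1]>392 else b
cv2.imwrite("pics/crop.png",o[:,:,::-1])
E
```

```text
side [299 180  20  28 152] tip [298.52793539 180.49282293] low [318.08855841 206.17077175] [0.50308893 0.10659203 0.292     ]
side [293 218  23  30 197] tip [293.37647141 218.67463281] low [315.03961126 245.34320392] [ 0.47313154 -0.02013867  0.292     ]
side [287 264  25  32 272] tip [286.46570798 264.80219864] low [311.13518325 293.14130141] [ 0.44246959 -0.14482831  0.292     ]
top [285 168  15  29 172] [292.         182.46511628] [0.58467442 0.08678234 0.22      ]
top [399 198  29  41 377] [418.67108753 219.83554377] [ 0.53165746 -0.18598391  0.22      ]
top [381 201  14  24  59] [384.83050847 212.54237288] [ 0.53974609 -0.114041    0.22      ]
top [400 203  15  41 284] [407.07042254 220.67957746] [ 0.52722306 -0.16178068  0.22      ]
top [284 206   9   9  54] [287.94444444 210.27777778] [0.52312486 0.0880009  0.22      ]
top [332 213   7  16  43] [334.90697674 219.79069767] [ 0.51307555 -0.01164613  0.22      ]
top [390 233   9  18  94] [394.36170213 242.07446809] [ 0.47892077 -0.13853534  0.22      ]
```

View pics/crop.png

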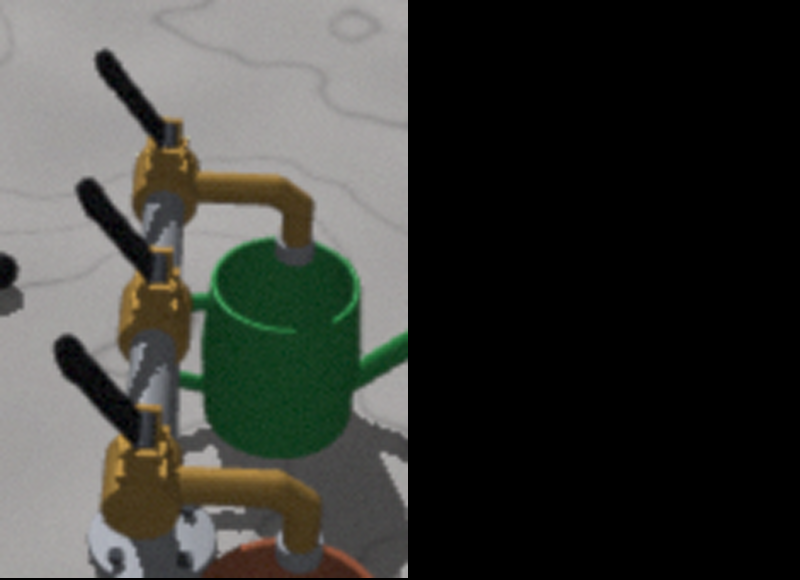

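The crop shows three paddles leaning toward the robot, with the can clearly under the far (left) outlet. I'll check the derived stand frame against the top view, then plan.

```bash
cat >> h.py <<'E'
tips=np.array([[.5031,.1066],[.4731,-.0201],[.4425,-.1448]])  # left, main, right
ys=tips[0]-tips[2]; ys/=np.linalg.norm(ys); xs=np.array([ys[1],-ys[0]]); yaw=np.degrees(np.arctan2(xs[1],xs[0]))
H=[tips.mean(0)+.042*xs+k*.13*ys for k in(1,0,-1)]
E
python3 - <<'E'
import pickle
from h import *
from station import r
d=pickle.load(open("d.pkl","rb"));print(yaw,H)
top=d["top"]["frame"].copy();sd=d["side"]["frame"].copy()
for h in H:
    for s,im in((d["top"],top),(d["side"],sd)):
        for p,c in((np.r_[h,.23],(255,0,0)),(np.r_[h+.085*xs,.143],(255,0,255)),(np.r_[h-.042*xs,.292],(0,255,255))):
            u=proj(s,p)[0];cv2.circle(im,tuple(int(round(x*8)) for x in u),4,c,-1,cv2.LINE_AA,3)
a=cv2.resize(top[150:270,260:430],None,fx=2.35,fy=2.35,interpolation=2);b=cv2.resize(sd[165:335,270:390],None,fx=3.3,fy=3.3,interpolation=2)
o=np.zeros((562,800,3),np.uint8);o[:a.shape[0],:a.shape[1]]=a;o[:b.shape[0],402:402+b.shape[1]]=b
cv2.imwrite("pics/ov.png",o[:,:,::-1])
for h in H[:2]:
  for x in(-.09,.005):
    for y in(yaw,yaw+180): print(x,y,r.inverse_kinematics([*(h+x*xs),.45],[180,0,y]))
E
```

```text
-13.552610220387871 [array([0.54419447, 0.09710464]), array([ 0.51373052, -0.02927553]), array([ 0.48326656, -0.1556557 ])]
-0.09 -13.552610220387871 [ 1.03768772e+01 -1.36265930e+01  8.38247198e+01 -2.54444375e-14
  1.09801873e+02  1.13929487e+02]
-0.09 166.44738977961214 [ 10.37687724 -13.62659301  83.8247198    0.         109.80187321
 -66.07051254]
0.005 -13.552610220387871 [ 6.41364408e+00 -5.69699184e-01  7.18405696e+01 -2.54444375e-14
  1.08729130e+02  1.09966254e+02]
0.005 166.44738977961214 [  6.41364408  -0.56969918  71.84056964   0.         108.72912955
 -70.0337457 ]
-0.09 -13.552610220387871 [-5.67450714e+00 -2.05606537e+01  8.93964132e+01 -2.54444375e-14
  1.11164240e+02  9.78781031e+01]
-0.09 166.44738977961214 [ -5.67450714 -20.56065371  89.39641322   0.         111.16424049
 -82.12189692]
0.005 -13.552610220387871 [-7.11272242e+00 -6.36519889e+00  7.74028893e+01 -2.54444375e-14
  1.08962310e+02  9.64398878e+01]
0.005 166.44738977961214 [ -7.11272242  -6.36519889  77.40288932   0.         108.96230956
 -83.5601122 ]
```

View pics/ov.png

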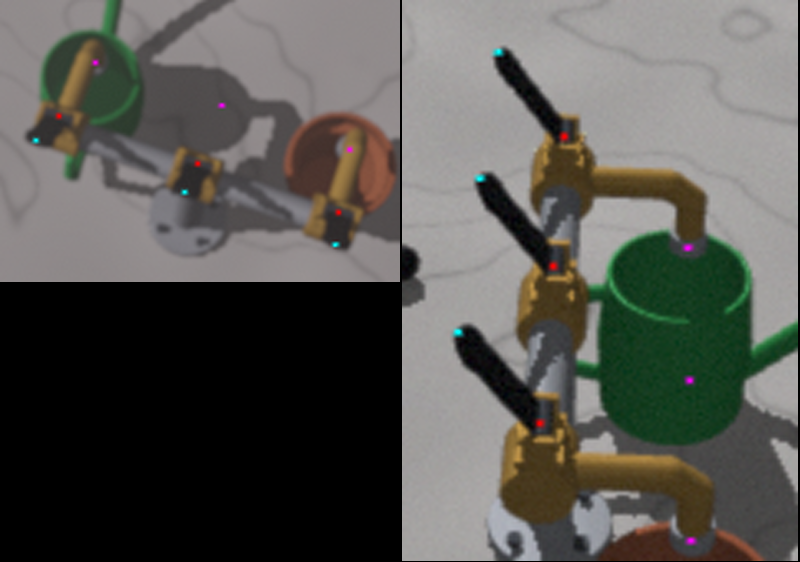

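The overlay matches both views to within a few mm: hinges sit on the valves, mouths on the spout ends. Now I'll push the left lever with closed fingertips.

```bash
cat >> h.py <<'E'
O=[180,0,yaw+180]
def push(r,h,ztip=.272):
    P=lambda x,z:[*(h+x*xs),z+.182]
    r.reach(P(-.09,.36),O); r.servo_line(P(-.09,ztip))
    for x in(-.05,-.035,-.02,-.005,.005):
        r.servo_line(P(x,ztip),speed=.06); q=r.sense()
        print(x,q["clock"],q["contact_force"].round(1),(np.array(q["tcp_pos"])-P(x,ztip)).round(4))
    r.servo_line(P(-.09,ztip)); r.servo_line(P(-.09,.36))
    s=r.snapshot("side");cv2.imwrite(f"pics/p{r.sense()['clock']:.0f}.png",s["frame"][150:340,250:450][:,:,::-1].repeat(3,0).repeat(3,1))
E
python3 - <<'E'
from station import r
from h import *
q=r.sense();r.servo_line([*q["tcp_pos"][:2],.54]);r.grab(10)
push(r,H[0])
E
ls pics
```

```text
-0.05 6.0667 [-9.5  1.9  7.5] [-0.0005  0.0001  0.0015]
-0.035 6.4667 [-3.6  2.   3.2] [ 0.0003 -0.      0.0001]
-0.02 6.8667 [-0.6 -0.  -0.8] [ 0.0004 -0.0002 -0.0008]
-0.005 7.2667 [ 1.   0.  -0.4] [ 0.0004 -0.0001 -0.0003]
0.005 7.5833 [-0.3 -0.2 -0.5] [ 0.0003 -0.0001 -0.0002]
crop.png
ov.png
p9.png
side0.png
top0.png
```

View pics/p9.png

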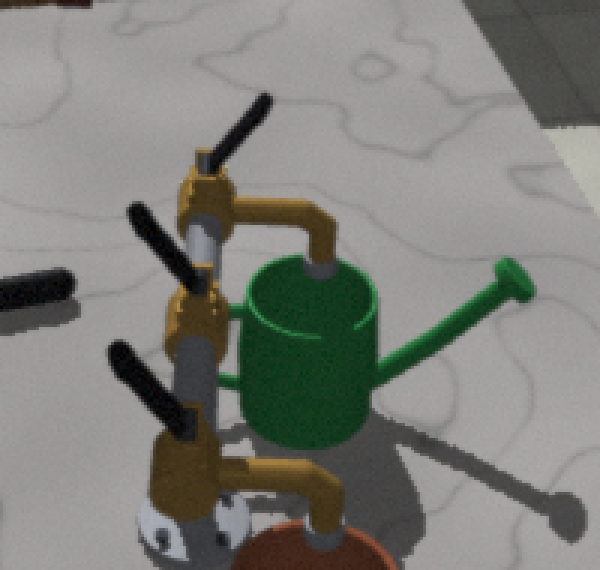

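The left lever is open: its tip at crop (265,98) now leans to the outlet side. Main and right are still shut. Next is the main lever.

```bash
python3 - <<'E'
from station import r
from h import *
push(r,H[1])
E
ls pics
```

```text
-0.05 11.2833 [-9.2  2.2  7.4] [-0.0004  0.0001  0.0013]
-0.035 11.6833 [-4.8  1.7  3.3] [ 0.0002 -0.0001  0.0001]
-0.02 12.0833 [-1.2  0.3 -0.6] [ 0.0003 -0.0001 -0.0008]
-0.005 12.4833 [0.  0.2 0.2] [ 0.0004 -0.0001 -0.0002]
0.005 12.8 [-0.3  0.  -0.6] [ 0.0003 -0.0001 -0.0002]
crop.png
ov.png
p14.png
p9.png
side0.png
top0.png
```

View pics/p14.png

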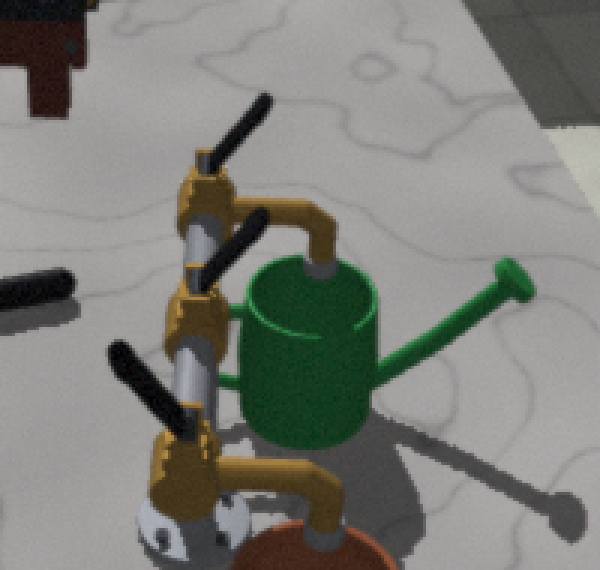

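The left lever (tip at 265,98) and the main lever (262,215) are open, and the right one (118,350) is still shut. The hand is clear, at upper left.

```bash
python3 -c "
from station import r
print(r.hand_in())"
```

```text
the job is handed in; nothing more can be done
None
```

I pushed open the left outlet's lever (the one above the watering can) and then the main lever, left the right outlet's lever shut, and handed the job in with the hand clear; no verdict came back.

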